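# Hold the cash chest unlocked

## Task

Take the key with the plain rectangular head (not the one with the ring head) out of the wooden key block and push it fully home, straight down, into the lock on top of the grey cash chest, working it past the sticky pins. Then turn it a quarter turn clockwise, as seen from above, to the stop and keep holding it turned against the spring: finish with the gripper still holding the key. Leave the ring-headed key, the honey jar and the brush where they are.

Things in the scene. Friction and masses are not known exactly. Their poses are not given: they have to be found in the camera images.
- key_bow (a point): Centre of the head of the key to use: loose, steel, 60 g, standing head up in one of the block's two slots. z up along the key, x along its width, y across it. Head: rectangular plate 36 (x) by 9 (y) by 42 mm high. The underside of the round collar below it (25 mm wide, 6 mm high) lies 27 mm below this point and rests on the block. Raise it over 27 mm to free it.
- key_tip (a point): Nose end of the same key, on its axis, 54 mm below key_bow; same axes. From the tip up: a flat bit 16 (x) by 5 (y) mm, 18 mm long, with rounded nose; a round shank of 5 mm, 9 mm long; then the collar. The key works either way round (half a turn about z).
- lock (a point): Centre of the keyway, at the top of the 56 mm square steel face plate on the fixed grey cash chest (160 x 200 mm, 96 mm high to here). z up, x along the slot: 18 (x) by 7 (y) mm. About 12 and 19 mm down, pairs of sticky sprung pins resist with 5 to 15 N. Fully home, the collar rests on the face, key tip 27 mm below this point; only there (within about 2 mm) can it turn. Does not turn with the key.
- lock_turn (a joint): Turn of the lock's plug, rad: 0 at rest, in line with the slot; grows clockwise seen from above, to a stop at 1.45 (about a quarter turn). A spring turns it back (0.02 N m at 0, 0.09 at the stop), so it stays turned only while the key is held. The key has about 0.15 rad of play in it.
- ring_key_bow (a point): Centre of the head of the other key, which stands in the other slot of the block, 80 mm away along the key's x: a round ring head 39 mm across and 9 mm thick, otherwise the same shaft. Leave it.
- key_block: Wooden key block fixed to the counter, 160 (x) by 60 (y) by 40 mm high, origin at the centre of its underside; the two key slots are 40 mm from the centre along +x and -x; which key is in which slot varies.
- jar_mid (a point): Centre of a closed honey jar, 68 mm diameter, 85 mm high. Leave it.
- bee_brush_grip (a point): Handle of a bee brush, 220 mm long, that lies on the counter. Leave it.
There are look-alikes about, which are no part of the job. Leave any green look-alike of the part that bears key_bow alone.

How it is judged:
By the outcome, as a careful person would: the job done as asked, in the order asked, and still so for the second after the job is handed in, while the arm keeps its last pose, push and grip.
It also fails if it takes over 67 s, if anything falls off the work surface, if the arm or the gripper's body presses on something with over 40 N, if the wrist force passes 120 N, or if a joint passes its speed limit or range.

## Robot

A 6-joint arm with a two-finger parallel gripper is mounted at the origin on the work surface. World frame = base frame: x ahead of the robot, y to its left, z up, the work surface at z = 0. Lengths are in m, angles in rad, forces in N, time in s.
With the tool pointing down it reaches from about 0.325 to 0.925 m from the base axis. Payload 3.1 kg.
Tool frame: the origin (TCP) lies midway between the tips of the shut fingers; the grasp point (between the pads) lies 19 mm behind it (robot.hold_point_z is the distance from the TCP to the grasp point, in m); z points along the fingers, y is the line along which they close (so a half turn about z gives the same grasp; the last joint's range is limited). The gripper opens to 85 mm and grips with 20 to 120 N. Pads are 22 mm wide; open, the fingers measure 114 mm over their backs; the gripper's body (76 mm by 85 mm) begins 54 mm behind the grasp point. The pads swing forward as they close: fully open they stand 13 mm farther back than shut.
Start: joints at [1.223, 0.217, 1.613, -0, 1.311, -0.112], TCP at [0.146, 0.608, 0.231] pointing down, gripper open.
Joint ranges: [-2.75, 2.75], [-0.78, 2.1], [0.31, 2.55], [-1.13, 4.27], [0.13, 2.63], [-2.58, 2.58]. Speed limits (rad/s): [2.79, 2.79, 3.14, 3.14, 3.14, 3.14].

## Interface

Orientations are given as a rotation vector (axis times angle).
In Python, from workcell import robot gives the robot as it stands. Calls block until the motion is done:
- robot.reach(position, orientation): joint-space move of the TCP to a pose.
- robot.move_linear(position, rotation=None, max_speed=0.15): straight line of the TCP; rotation=None keeps the orientation; max_speed is the mean speed in m/s.
- robot.goto_joints(angles): joint-space move.
- robot.move_gripper(opening, grasp_force=None): finger opening in m; grasp_force is the grip in N (None keeps the last); returns when the fingers have stopped.
- robot.pause(seconds).
- robot.ik(position, orientation): joint angles nearest the present ones, or None.
- robot.capture(name): name is "scene" or "top"; returns the picture (400x640x3 uint8, red, green, blue); there is no depth.
- robot.camera_model(name): a dict with "camera_matrix" (3x3 intrinsics, pixels), "rvec" (rotation vector, rad) and "tvec" (3), from world to camera coordinates, as OpenCV has them. Camera axes: x right, y down, z forward; pixel columns grow to the right and rows downward; lengths in m; the calibration is good to about 2 mm. A picture is of the moment at which its call begins. camera_model takes no time and is no camera call.
A pose or a line that the arm cannot do raises robot.PlanningError and nothing moves.
- robot.sign_off(): hands the job in; it is judged then, once.
Trained networks look in the newest picture that a camera, given by its name, has taken for a name from the list of things; names that differ only in an ending like _2 or _b are one class to them, and where a whole thing is asked for, a point or a joint stands for the part that bears it (a point fixed in the world has none). Each returns a list of dicts, best first, with "confidence" (0 to 1); they miss things now and then, are a little off and sometimes report something else, mostly with a low value. They report only what shows in the picture. A call takes as long as a camera call. They do not tell look-alikes from the thing itself.
- robot.trace(camera, name): "region" (400x640 bool, what is visible of it) and "extent" ([left, top, width, height] in pixels, round what is visible of it).
Readings, each from a call of its own:
- robot.get_time(): time.
- robot.get_joints(): joint angles.
- robot.get_qd(): joint speeds.
- robot.get_effort(): joint torques, N m.
- robot.get_tcp_pos(): TCP position.
- robot.get_ee_rot(): TCP orientation.
- robot.get_contact_force(): force on the tool from outside, world axes, zero at the start.
- robot.get_torque(): the same for the moment, N m.
- robot.get_width(): finger opening in m.
- robot.get_finger_force(): force on a finger pad.
Only numpy, scipy, OpenCV 4.12 (cv2) and the standard library are available. Lean on these libraries where they do the work, as an engineer would, in place of code of your own. Each camera call takes 0.05 s, during which the arm holds its last target. There are 200 camera calls.

## Working session

There is one attempt and no reset: what is moved stays moved. The work goes in short steps, each a Python script; the robot and the scene stay as the last script left them, time stands still between calls to the robot, and variables do not carry over. Pictures are saved under pics/ and viewed, at most 10 in all, crops included, and the job is handed in when it is done.

```bash
mkdir -p pics; python3 - <<'E'
from workcell import robot
import cv2
for n in("scene","top"):
    im=robot.capture(n); cv2.imwrite(f"pics/{n}0.png",im[:,:,::-1])
    m=robot.camera_model(n); R=cv2.Rodrigues(m["rvec"])[0]
    print(n,m["camera_matrix"].round(1).tolist(),(-R.T@m["tvec"].reshape(3)).round(3),R.round(2).tolist())
    for k in("key_bow","lock","key_block","ring_key_bow","jar_mid"):
        try: print(k,[(round(d["confidence"],2),[int(v) for v in d["extent"]]) for d in robot.trace(n,k)])
        except Exception as e: print(k,e)
print(robot.get_time(),robot.get_ee_rot(),robot.hold_point_z)
E
```

```text
scene [[468.8, 0.0, 324.2], [0.0, 468.8, 192.1], [0.0, 0.0, 1.0]] [ 0.898 -0.566  0.728] [[0.86, 0.51, -0.0], [0.36, -0.61, -0.7], [-0.36, 0.61, -0.71]]
key_bow [(0.78, [305, 234, 12, 27]), (0.66, [273, 264, 20, 25]), (0.57, [243, 314, 15, 34])]
lock [(0.59, [287, 91, 109, 102])]
key_block [(0.83, [218, 258, 96, 59])]
ring_key_bow [(0.52, [235, 258, 15, 19])]
jar_mid [(0.83, [418, 203, 41, 55]), (0.17, [192, 155, 76, 54])]
top [[520.7, 0.0, 320.6], [0.0, 520.7, 202.0], [0.0, 0.0, 1.0]] [ 0.426 -0.034  1.029] [[-0.02, -1.0, -0.03], [-0.99, 0.02, -0.17], [0.17, 0.03, -0.99]]
key_bow [(0.79, [420, 181, 11, 23]), (0.72, [371, 182, 17, 21]), (0.49, [467, 184, 23, 14])]
lock [(0.97, [157, 199, 128, 96]), (0.2, [420, 180, 11, 24])]
key_block [(0.56, [403, 174, 50, 84])]
ring_key_bow [(0.65, [433, 226, 7, 18])]
jar_mid [(0.61, [279, 82, 32, 47])]
0.6 [3.69455076e-01 3.11977815e+00 7.66953281e-05] 0.0187
```

View pics/scene0.png

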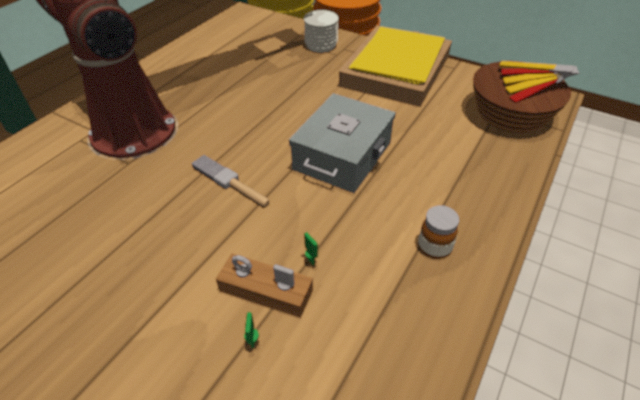

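View pics/top0.png

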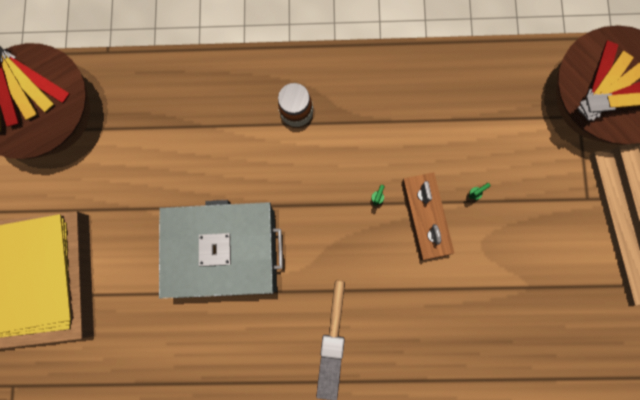

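Top view: the candidates are two green keys at (378,196) and (478,191), a grey key at (425,192) and a grey ring key at (434,235). In the scene view, the grey key at (284,276) has a plain rectangular head and the one at (241,265) has a ring. I'll confirm that in an enlarged crop.

```bash
python3 - <<'E'
import cv2,numpy as np
t=cv2.imread("pics/top0.png");s=cv2.imread("pics/scene0.png")
f=lambda im,x,y,w,h,k:cv2.resize(im[y:y+h,x:x+w],None,fx=k,fy=k,interpolation=cv2.INTER_CUBIC)
a=f(t,397,168,60,100,6); b=f(t,190,225,50,50,6); c=f(s,215,250,105,65,4)
o=np.zeros((600,790,3),np.uint8); o[:600,:360]=a; o[:300,365:665]=b; o[310:570,365:785]=c
cv2.imwrite("pics/crop1.png",o)
E
```

```text
(no output)
```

View pics/crop1.png

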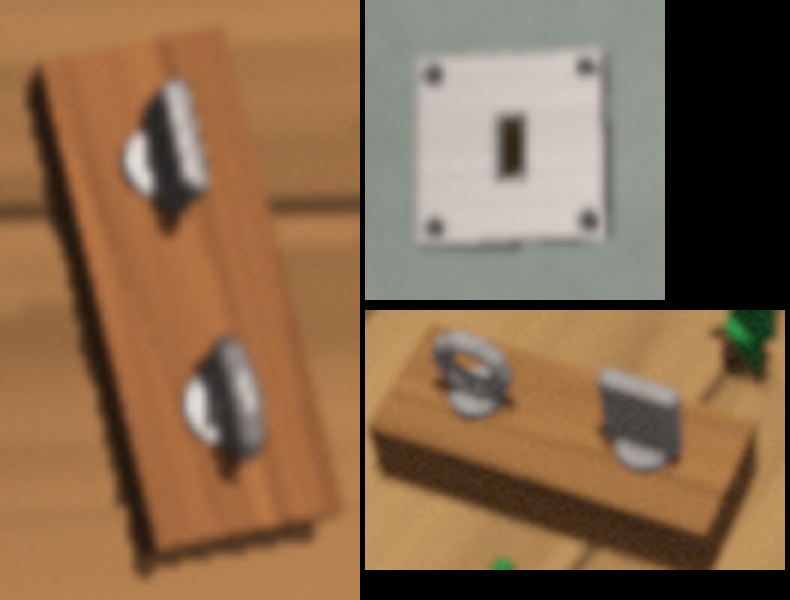

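The crop confirms it. The plain rectangular head (steel) is at top (428,191) / scene (375,420 in the crop → 284,276), the ring head is the other steel key, and both green keys are look-alikes. Next I'll turn the corners into positions.

```bash
cat > h.py <<'E'
from workcell import robot
import cv2,numpy as np
from scipy.spatial.transform import Rotation as Rn
def unproj(cam,px,z):
    m=robot.camera_model(cam);R=cv2.Rodrigues(np.array(m["rvec"]))[0];t=np.array(m["tvec"]).reshape(3)
    p=np.c_[np.atleast_2d(px),np.ones(len(np.atleast_2d(px)))]
    d=(R.T@np.linalg.inv(m["camera_matrix"])@p.T).T;c=-R.T@t
    return (c+d*((z-c[2])/d[:,2])[:,None])[:,:2]
def proj(cam,P):
    m=robot.camera_model(cam)
    return cv2.projectPoints(np.atleast_2d(np.array(P,float)),np.array(m["rvec"]),np.array(m["tvec"]),np.array(m["camera_matrix"]),None)[0][:,0]
def down(yaw): # tool z down, tool x at yaw, 
    c,s=np.cos(yaw),np.sin(yaw)
    return Rn.from_matrix(np.array([[c,s,0],[s,-c,0],[0,0,-1]])).as_rotvec()
E
python3 - <<'E'
from h import *
a=np.array([(40,65),(222,28),(340,515),(158,548)])/6+[397,168]
b=(np.array([(418,57),(602,48),(606,238),(416,244)])-[365,0])/6+[190,225]
c=(np.array([(433,325),(755,430),(710,535),(373,430)])-[365,310])/4+[215,250]
for n,cam,p,z in(("block top",'top',a,.04),("block scene",'scene',c,.04),("plate",'top',b,.096)):
    w=unproj(cam,p,z);e=np.roll(w,-1,0)-w
    print(n,w.mean(0).round(4),np.linalg.norm(e,axis=1).round(4),np.degrees(np.arctan2(e[:,1],e[:,0])).round(1))
print("slot",unproj('top',(np.array([(511,113),(511,182),(511,147)])-[365,0])/6+[190,225],.096))
# key head top edge (z=.04+.006? bow=.067, top=.088)
print("key head top edge",unproj('top',np.array([(176,82),(197,187)])/6+[397,168],.088))
print("head scene top edge",unproj('scene',(np.array([(601,372),(680,392)])-[365,310])/4+[215,250],.088))
E
```

```text
block top [ 0.5628 -0.214 ] [0.0599 0.1596 0.058  0.1583] [ -79.5 -169.6   99.2   11. ]
block scene [ 0.568  -0.2165] [0.1591 0.0549 0.1577 0.0599] [   9.4  -78.4 -168.8  102.8]
plate [0.5014 0.1828] [0.0558 0.057  0.057  0.0561] [ -88.3 -178.    90.8    0.7]
slot [[0.51134682 0.1828431 ]
 [0.49066209 0.18246576]
 [0.5011353  0.18265682]]
key head top edge [[ 0.61903282 -0.20438752]
 [ 0.58635229 -0.20912497]]
head scene top edge [[ 0.58805024 -0.21082752]
 [ 0.62192212 -0.20259122]]
```

Block and plate sizes check out (160x60 and 56 mm). The key is at about (0.604,-0.207) at yaw 10.3°, and the lock is at about (0.501,0.183) at yaw about 1°. Next I'll check joint room for both grasp directions.

```bash
python3 - <<'E'
from h import *
for k in(0,1):
    for n,p,y in(("key",[.604,-.207,.15],10.3),("lock",[.501,.1827,.16],1),("turned",[.501,.1827,.108],-90),("turned+",[.501,.1827,.108],-100)):
        q=robot.ik(p,down(np.radians(y+180*k))); print(k,n,None if q is None else np.round(q,2))
print(robot.get_width())
E
```

```text
0 key [-0.44  0.32  1.64 -0.    1.18  0.95]
0 lock [ 0.22  0.1   1.89 -0.    1.15  1.77]
0 turned None
0 turned+ None
1 key [-0.44  0.32  1.64 -0.    1.18 -2.19]
1 lock [ 0.22  0.1   1.89  0.    1.15 -1.37]
1 turned [ 0.22  0.17  1.92 -0.    1.05  0.22]
1 turned+ [ 0.22  0.17  1.92 -0.    1.05  0.39]
0.08534706602226812
```

Half-turned grasp (k=1) leaves room for the turn.

```bash
python3 - <<'E'
from h import *
R=down(np.radians(190.3))
robot.move_gripper(.045,60)
robot.reach([.604,-.207,.17],R)
robot.move_linear([.604,-.207,.052],max_speed=.12)
print(robot.get_contact_force())
robot.move_gripper(0,90)
print(robot.get_width(),robot.get_tcp_pos(),robot.get_contact_force(),robot.get_torque(),robot.get_time())
robot.move_linear([.604,-.207,.06],max_speed=.05);print(robot.get_contact_force())
robot.move_linear([.604,-.207,.16],max_speed=.1)
print(robot.get_width(),robot.get_finger_force(),robot.get_contact_force(),robot.get_time())
for n in("scene","top"): 
    im=robot.capture(n); cv2.imwrite(f"pics/{n}1.png",im[:,:,::-1])
u=proj("scene",[.604,-.207,.16])[0].astype(int);v=proj("top",[.604,-.207,.16])[0].astype(int);print(u,v)
f=lambda n,p:cv2.resize(cv2.imread(f"pics/{n}1.png")[p[1]-50:p[1]+50,p[0]-65:p[0]+65],None,fx=5,fy=5,interpolation=cv2.INTER_CUBIC)
cv2.imwrite("pics/crop2.png",f("scene",u))
E
```

```text
[-0.71032354 -0.46143337  0.68230481]
0.008031830800225364 [ 0.60476417 -0.20738476  0.05307586] [ 0.69603207 -0.24287501  3.51123997] [0.02986146 0.00091022 0.00446835] 5.9
[ 0.38557628  0.61965125 -0.89838205]
0.008152508955846282 87.57393479347229 [-0.35496687  0.01365708 -0.5232744 ] 7.3583
[280 240] [435 181]
```

View pics/crop2.png

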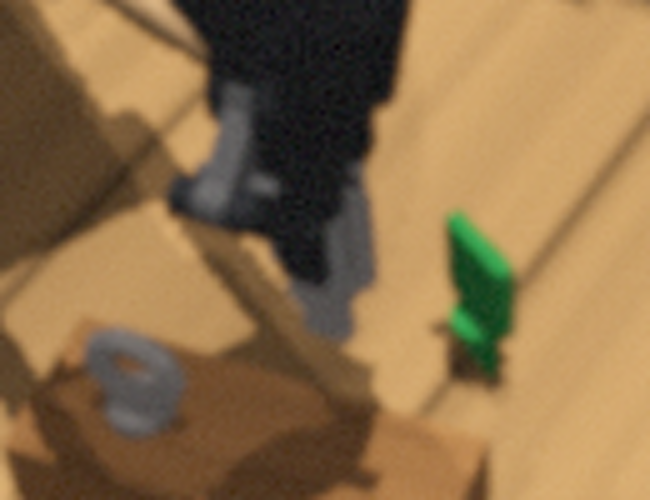

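The key is held (width about 8 mm, tip at about (280,257) in the scene view), and the ring key is still in place. Next I'll go above the lock and look from close by.

```bash
python3 - <<'E'
from h import *
R=down(np.radians(181))
robot.reach([.501,.1827,.19],R)
robot.move_linear([.501,.1827,.146],max_speed=.08)
robot.pause(.3)
P=robot.get_tcp_pos();print(P,robot.get_contact_force(),robot.get_time())
for n in("scene","top"): 
    im=robot.capture(n); cv2.imwrite(f"pics/{n}2.png",im[:,:,::-1])
tip=P-[0,0,.0395]
print("pred tip",proj("scene",tip),"collar mid",proj("scene",P-[0,0,.0095]),"lock",proj("scene",[.501,.1827,.096]))
u=proj("scene",[.501,.1827,.11])[0].astype(int);print(u)
cv2.imwrite("pics/crop3.png",cv2.resize(cv2.imread("pics/scene2.png")[u[1]-35:u[1]+35,u[0]-45:u[0]+45],None,fx=8,fy=8,interpolation=cv2.INTER_CUBIC))
E
```

```text
[0.50142124 0.18283374 0.14664162] [-0.72370126 -0.70141222 -1.42301009] 9.9583
pred tip [[343.21619675 118.28604366]] collar mid [[343.56938935 106.97496591]] lock [[342.89411564 122.34311069]]
[343 117]
```

View pics/crop3.png

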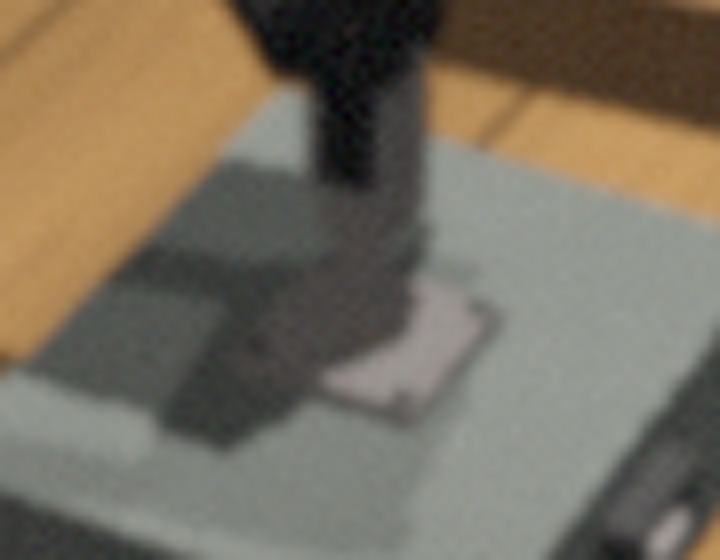

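```bash
python3 - <<'E'
from h import *
R=robot.get_ee_rot()
f0=robot.get_contact_force()
z=.142
for i in range(14):
    robot.move_linear([.501,.1827,z],max_speed=.03)
    f=robot.get_contact_force()-f0; P=robot.get_tcp_pos()
    print(round(z,4),P.round(4),f.round(1),robot.get_torque().round(2))
    if f[2]>5: break
    z-=.001
print(robot.get_time())
E
```

```text
0.142 [0.5006 0.1826 0.1415] [-0.4  0.3 -1. ] [-0.   -0.04 -0.05]
0.141 [0.5009 0.1827 0.1409] [0.2 0.3 1.1] [ 0.04  0.06 -0.04]
0.14 [0.5009 0.1827 0.1399] [-0.4 -0.6  0. ] [ 0.04 -0.02 -0.  ]
0.139 [0.5009 0.1827 0.1389] [-0.4  0.3  0.3] [-0.04 -0.04  0.05]
0.138 [0.5009 0.1827 0.1379] [-0.8  0.1 -0.2] [-0.03  0.05 -0.  ]
0.137 [0.5009 0.1827 0.1369] [-1.   0.4 -0.9] [0.02 0.02 0.  ]
0.136 [0.5009 0.1827 0.1359] [-1.1  0.3 -1.2] [ 0.05 -0.03 -0.04]
0.135 [0.5012 0.1827 0.135 ] [ 0.9  0.1 -0. ] [-0.06 -0.05 -0.03]
0.134 [0.5015 0.1828 0.1342] [ 0.4  0.1 -0.4] [ 0.09 -0.2  -0.06]
0.133 [0.5017 0.1828 0.1332] [0.7 0.3 0.3] [ 0.1  -0.49  0.02]
0.132 [0.5018 0.1828 0.1323] [3.2 1.2 0.3] [ 0.07 -0.69  0.03]
0.131 [0.5018 0.1829 0.1314] [2.5 0.8 0.6] [ 0.06 -0.79  0.01]
0.13 [0.5018 0.1828 0.1304] [3.5 0.7 1.3] [ 0.18 -0.92 -0.03]
0.129 [0.5018 0.1828 0.1294] [3.6 1.1 2. ] [ 0.17 -1.04  0.03]
13.5917
```

The nose is in the slot (tip 6 mm deep) with a small side load. I'll go on down, yielding to the lateral force.

```bash
python3 - <<'E'
from h import *
c=np.array([.5022,.1829]); z=.129
f0=np.array([-.7,-.7,-1.4])
robot.move_linear([*c,z],max_speed=.03)
while z>.106:
    f=robot.get_contact_force()-f0; P=robot.get_tcp_pos()
    print(round(z,4),c.round(4),P.round(4),f.round(1),robot.get_torque().round(2))
    if f[2]>35 or np.hypot(*f[:2])>15: break
    if np.hypot(*f[:2])>1.5: c+=np.clip(f[:2]*1.2e-4,-4e-4,4e-4)
    z-=.001
    robot.move_linear([*c,z],max_speed=.03)
print(robot.get_time(),robot.get_width())
E
```

```text
0.129 [0.5022 0.1829] [0.502  0.1829 0.1289] [ 4.6 -0.1  3.7] [ 0.1  -0.69 -0.  ]
0.128 [0.5026 0.1829] [0.5021 0.1829 0.1275] [4.3 1.5 1.4] [ 0.15 -0.65 -0.01]
0.127 [0.503  0.1831] [0.5022 0.1829 0.1263] [2.8 0.7 0.3] [ 0.01 -0.5  -0.03]
0.126 [0.5033 0.1831] [0.5023 0.1829 0.1252] [ 1.7 -0.4 -0.6] [ 0.03 -0.23  0.03]
0.125 [0.5035 0.1831] [0.5026 0.183  0.1244] [0.8 0.3 0.6] [-0.03 -0.    0.01]
0.124 [0.5035 0.1831] [0.5032 0.1831 0.1238] [1.  1.1 0.9] [-0.01  0.    0.02]
0.123 [0.5035 0.1831] [0.5034 0.1831 0.1229] [0.8 0.9 0.6] [-0.04 -0.02 -0.01]
0.122 [0.5035 0.1831] [0.5035 0.183  0.122 ] [0.9 1.1 0.6] [-0.07  0.09  0.06]
0.121 [0.5035 0.1831] [0.5036 0.183  0.1214] [-0.7  0.3  4.5] [-0.13  0.25 -0.01]
0.12 [0.5035 0.1831] [0.5037 0.1831 0.1208] [-1.1  0.1  6.5] [-0.12  0.47  0.08]
0.119 [0.5035 0.1831] [0.5039 0.183  0.1203] [-1.7 -0.3  9.1] [-0.26  0.52  0.04]
0.118 [0.5033 0.1831] [0.504  0.183  0.1198] [-2.7 -0.8 10. ] [-0.35  0.63 -0.02]
0.117 [0.503 0.183] [0.504  0.183  0.1183] [ 0.2 -0.8  4.7] [-0.27  0.21 -0.04]
0.116 [0.503 0.183] [0.5037 0.1831 0.1157] [3.6 0.2 0.5] [ 0.01 -0.4  -0.01]
0.115 [0.5034 0.183 ] [0.5037 0.183  0.1149] [ 3.  -0.2  2. ] [-0.13 -0.37  0.01]
0.114 [0.5038 0.183 ] [0.5038 0.183  0.1143] [0.8 0.6 5.2] [-0.13  0.02 -0.01]
0.113 [0.5038 0.183 ] [0.5038 0.1831 0.1137] [-0.   0.3  4.8] [-0.16  0.17 -0.  ]
0.112 [0.5038 0.183 ] [0.5038 0.183  0.1129] [-0.7 -0.7  8.9] [-0.25  0.23  0.01]
0.111 [0.5038 0.183 ] [0.5039 0.183  0.112 ] [-1.  -0.4  7.9] [-0.19  0.22  0.06]
0.11 [0.5038 0.183 ] [0.5038 0.1832 0.1101] [1.  1.2 3.8] [ 0.07 -0.08  0.02]
0.109 [0.5039 0.1831] [0.5038 0.1832 0.109 ] [ 0.3 -0.7  5.5] [-0.04 -0.    0.02]
0.108 [0.5039 0.1831] [0.5039 0.1833 0.109 ] [-1.9 -0.3 11.1] [-0.09  0.43 -0.02]
0.107 [0.5037 0.1831] [0.5039 0.1833 0.109 ] [-3.4 -0.7 15.7] [-0.14  0.75 -0.02]
19.5917 0.007959074383376159
```

Both pin pairs are passed and it stops hard at TCP z=0.109, against a predicted home of 0.1085. I'll turn clockwise under a light push, yielding laterally.

```bash
python3 - <<'E'
from h import *
c=np.array([.5038,.1831]); z=.1075; y0=np.radians(181); a=0
f0=np.array([-.7,-.7,-1.4])
while a<1.85:
    a+=.08
    robot.move_linear([*c,z],rotation=down(y0-a),max_speed=.03)
    f=np.mean([robot.get_contact_force() for _ in range(4)],0)-f0;P=robot.get_tcp_pos();t=np.mean([robot.get_torque() for _ in range(6)],0)
    M=Rn.from_rotvec(robot.get_ee_rot()).as_matrix(); ya=(y0-np.arctan2(M[1,0],M[0,0])+np.pi)%(2*np.pi)-np.pi
    print(round(a,2),round(ya,3),c.round(4),P.round(4),f.round(1),t.round(2))
    if f[2]>35 or np.hypot(*f[:2])>20 or (a>1.45 and t[2]>.35) or abs(t[2])>.8: break
    if np.hypot(*f[:2])>1.5: c+=np.clip(f[:2]*1.2e-4,-4e-4,4e-4)
print(robot.get_time(),robot.get_width())
E
```

```text
0.08 0.08 [0.5038 0.1831] [0.5039 0.1833 0.109 ] [-1.5  0.1 12.6] [-0.12  0.6  -0.06]
0.16 0.16 [0.5036 0.1831] [0.5039 0.1832 0.109 ] [-1.5  0.2 12.7] [-0.2   0.57 -0.04]
0.24 0.24 [0.5034 0.1831] [0.5038 0.1833 0.109 ] [-2.2 -1.1 11.9] [-0.1   0.44 -0.04]
0.32 0.32 [0.5032 0.183 ] [0.5038 0.1833 0.1089] [-1.6 -0.2 12.1] [-0.04  0.38 -0.03]
0.4 0.4 [0.503 0.183] [0.5037 0.1834 0.109 ] [-0.6  1.  11.5] [-0.    0.31 -0.02]
0.48 0.48 [0.503 0.183] [0.5038 0.1833 0.109 ] [-1.   0.3 11.3] [-0.08  0.31 -0.05]
0.56 0.56 [0.503 0.183] [0.5037 0.1832 0.109 ] [-1.3  0.7 10.8] [-0.17  0.33  0.  ]
0.64 0.64 [0.503 0.183] [0.5037 0.1831 0.109 ] [-1.5 -0.3 11.4] [-0.21  0.34  0.01]
0.72 0.72 [0.5028 0.1829] [0.5036 0.183  0.109 ] [-0.3  0.4 11.4] [-0.21  0.28 -0.02]
0.8 0.8 [0.5028 0.1829] [0.5035 0.1829 0.109 ] [-0.8 -0.9 12.6] [-0.26  0.34  0.02]
0.88 0.88 [0.5028 0.1829] [0.5035 0.1828 0.109 ] [-1.6 -0.7 11.9] [-0.32  0.35 -0.04]
0.96 0.96 [0.5026 0.1829] [0.5034 0.1827 0.109 ] [-0.9 -1.6 11.9] [-0.24  0.3   0.01]
1.04 1.04 [0.5025 0.1827] [0.5032 0.1826 0.109 ] [-1.  -0.5 12.2] [-0.28  0.25 -0.03]
1.12 1.12 [0.5025 0.1827] [0.5031 0.1825 0.109 ] [-1.2 -1.1 11.4] [-0.31  0.38 -0.01]
1.2 1.2 [0.5024 0.1825] [0.5028 0.1823 0.109 ] [-1.2 -2.1 12.3] [-0.42  0.47 -0.  ]
1.28 1.28 [0.5022 0.1823] [0.5026 0.1822 0.109 ] [-1.6 -1.2 12.5] [-0.31  0.47 -0.  ]
1.36 1.36 [0.502  0.1821] [0.5025 0.1821 0.109 ] [-1.8  0.4 13. ] [-0.28  0.44  0.03]
1.44 1.44 [0.5018 0.1822] [0.5023 0.1821 0.109 ] [-1.6 -0.5 12.4] [-0.32  0.42  0.01]
1.52 1.52 [0.5016 0.1821] [0.5022 0.1821 0.109 ] [-1.3  0.5 12.7] [-0.32  0.45  0.1 ]
1.6 1.6 [0.5016 0.1821] [0.502  0.1821 0.109 ] [-1.4 -0.6 12.1] [-0.22  0.46 -0.01]
1.68 1.678 [0.5014 0.1821] [0.5019 0.1822 0.109 ] [-0.5 -0.5 11.9] [-0.08  0.44  0.36]
24.8417 0.007968510558081792
```

The stop is felt at 1.68 rad (1.45 plus the play), with torque jumping to 0.36 N m. I'll check that it holds and take one look.

```bash
python3 - <<'E'
from h import *
robot.pause(1)
print(np.mean([robot.get_torque() for _ in range(6)],0).round(2),robot.get_contact_force().round(1),robot.get_tcp_pos().round(4),robot.get_width(),robot.get_time())
cv2.imwrite("pics/scene3.png",robot.capture("scene")[:,:,::-1])
E
```

```text
[-0.11  0.47  0.33] [-1.6 -0.3 10.5] [0.5019 0.1822 0.109 ] 0.007903740397683781 25.8417
```

View pics/scene3.png

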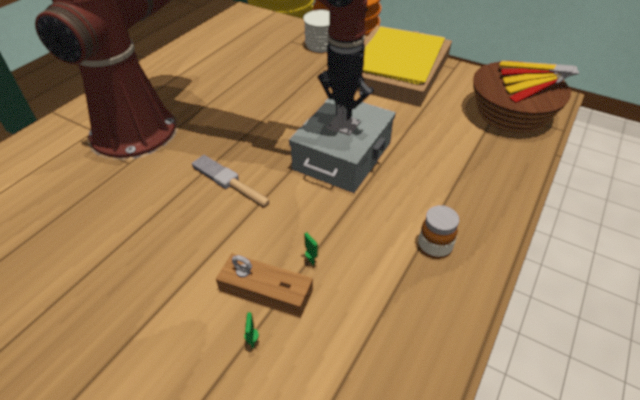

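The gripper holds the key in the lock at (345,125). The ring key (241,265), jar, brush and green keys haven't moved. Torque is steady at the stop, so I'm handing it in.

```bash
python3 -c "
from workcell import robot
print(robot.sign_off())"
```

```text
the job is handed in; nothing more can be done
None
```

I pushed the plain-headed key fully home in the lock and turned it clockwise to the stop, where the gripper still holds it; I handed the job in at about 26 s, with the ring-headed key, jar, brush and green look-alikes left where they were.

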